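# Make up a counterweight on the dial scale

### The job

Make up a counterweight on the bench scale: thread the steel rings one at a time over the scale's thin post, lower each gently until it lies flat on the tray or on the ring below and let go, and stop with the ring that brings the long thin needle to the target hand (the shorter hand with the square tip) or past it. Never push the tray down so far that the needle goes round beyond 2.5 radians (the last stroke on the dial), leave the spare rings where they lie and do not shift anything else.

Things in the scene. Friction and masses are not known exactly. Their poses are not given: they have to be found in the camera images.
- scale: bench scale fixed to the bench: white low housing 300 by 170 mm, deck 50 mm high; origin on the bench under the nominal post, x from there towards the dial, z up. Its tray, a bare 76 mm aluminium disc, rides on a soft spring: it sinks 1 mm for each 0.15 N (about 7.9 mm, 0.5 rad of needle, for each ring) and rises again when let go; bottom stop at 46 mm
- post_nominal (a point): nominal foot of the post, at the upper face of the unloaded tray, 110 mm above the bench. The tray's mount was clamped by hand, so the real post and tray stand up to 7 mm off this point along the scale's x and up to 7 mm along its y, upright and firm sideways. This error is not measured: find the post by feel (or eye) with the ring's hole, which has 2 mm of room all round
- tip_nominal (a point): nominal tip of the post with the tray unloaded, 48 mm above post_nominal, with the same error. The steel post is round, 10 mm in diameter, 48 mm tall, its last 2 mm chamfered to a flat 8 mm tip. A ring pressed on the tip beside its hole pushes the tray down and turns the needle; when the hole finds the post, the tray springs up and the needle falls back
- needle (a joint): angle in rad of the long thin needle on the scale's dial (flat in the deck, 144 mm across, centre 140 mm from the nominal post along the scale's x, under cover, not touchable): 0 with the tray empty, growing clockwise seen from above, 0.0632 rad for each mm the tray sinks. Long strokes every 0.5 rad, the last at 2.5; beyond 2.5 the scale is overloaded
- target (a joint): angle in rad of the target hand (short, dark, with a 15 mm square tip) on the same dial, same zero and direction as the needle; somewhere from 0.66 to 1.32, so that two or three rings are needed; it stays put
- needle_tip (a point): point on the long thin needle, 48 mm from the dial's centre, 56 mm above the bench; its x axis points outwards along the needle
- target_tip (a point): middle of the square tip of the target hand (short, dark, with a 15 mm square tip), 48 mm from the dial's centre; its x axis points outwards along the hand
- ring_a: one of four equal-looking plain steel ballast rings (40 mm outer diameter, 14 mm plain through hole, 14 mm high), starting flat on the bench; origin at the centre of its underside, z along the hole. About 121 g, each up to 12 percent lighter or heavier, unmarked
- ring_b: one of four equal-looking plain steel ballast rings (40 mm outer diameter, 14 mm plain through hole, 14 mm high), starting flat on the bench; origin at the centre of its underside, z along the hole. About 121 g, each up to 12 percent lighter or heavier, unmarked
- ring_c: one of four equal-looking plain steel ballast rings (40 mm outer diameter, 14 mm plain through hole, 14 mm high), starting flat on the bench; origin at the centre of its underside, z along the hole. About 121 g, each up to 12 percent lighter or heavier, unmarked
- ring_d: one of four equal-looking plain steel ballast rings (40 mm outer diameter, 14 mm plain through hole, 14 mm high), starting flat on the bench; origin at the centre of its underside, z along the hole. About 121 g, each up to 12 percent lighter or heavier, unmarked
- blank: bystander among the rings: solid steel disc without a hole, 40 mm diameter, 14 mm high; origin at the centre of its underside
- flask_ring: bystander among the rings: wide cork ring, 62 mm outer and 36 mm inner diameter, 16 mm high; origin at the centre of its underside
- jar: bystander: amber jar, 60 mm diameter, 85 mm high; origin under its centre
- beaker: bystander: glass beaker, 72 mm rim, 90 mm high; origin under its centre
- dish: bystander: shallow glass dish, 90 mm wide, 15 mm high; origin under its centre
- slide_box: bystander: grey flat box 85 by 160 by 35 mm, fixed; origin under its centre
Not all that is in view belongs to the job. Leave any blue or green look-alike of the ring_b alone.

How it is judged:
On the way, in this order (a step that is already met when the one before it is completed fails the run):
1. a first ring is threaded on the post, lies flat and is let go ((((horizontal distance between ring_a and post_nominal below 0.013 m and height (world z) of ring_a between 0.06 and 0.127 m and angle between ring_a's own z axis and vertical below 0.12 rad) and contact force between the fingers and ring_a below 0.05 N and linear speed of ring_a below 0.02 m/s) or ((horizontal distance between ring_b and post_nominal below 0.013 m and height (world z) of ring_b between 0.06 and 0.127 m and angle between ring_b's own z axis and vertical below 0.12 rad) and contact force between the fingers and ring_b below 0.05 N and linear speed of ring_b below 0.02 m/s) or ((horizontal distance between ring_c and post_nominal below 0.013 m and height (world z) of ring_c between 0.06 and 0.127 m and angle between ring_c's own z axis and vertical below 0.12 rad) and contact force between the fingers and ring_c below 0.05 N and linear speed of ring_c below 0.02 m/s) or ((horizontal distance between ring_d and post_nominal below 0.013 m and height (world z) of ring_d between 0.06 and 0.127 m and angle between ring_d's own z axis and vertical below 0.12 rad) and contact force between the fingers and ring_d below 0.05 N and linear speed of ring_d below 0.02 m/s))), for 0.2 s.
2. a second ring is threaded on top of it, lies flat and is let go (((((horizontal distance between ring_a and post_nominal below 0.013 m and height (world z) of ring_a between 0.06 and 0.127 m and angle between ring_a's own z axis and vertical below 0.12 rad) and contact force between the fingers and ring_a below 0.05 N and linear speed of ring_a below 0.02 m/s) and ((horizontal distance between ring_b and post_nominal below 0.013 m and height (world z) of ring_b between 0.06 and 0.127 m and angle between ring_b's own z axis and vertical below 0.12 rad) and contact force between the fingers and ring_b below 0.05 N and linear speed of ring_b below 0.02 m/s)) or (((horizontal distance between ring_a and post_nominal below 0.013 m and height (world z) of ring_a between 0.06 and 0.127 m and angle between ring_a's own z axis and vertical below 0.12 rad) and contact force between the fingers and ring_a below 0.05 N and linear speed of ring_a below 0.02 m/s) and ((horizontal distance between ring_c and post_nominal below 0.013 m and height (world z) of ring_c between 0.06 and 0.127 m and angle between ring_c's own z axis and vertical below 0.12 rad) and contact force between the fingers and ring_c below 0.05 N and linear speed of ring_c below 0.02 m/s)) or (((horizontal distance between ring_a and post_nominal below 0.013 m and height (world z) of ring_a between 0.06 and 0.127 m and angle between ring_a's own z axis and vertical below 0.12 rad) and contact force between the fingers and ring_a below 0.05 N and linear speed of ring_a below 0.02 m/s) and ((horizontal distance between ring_d and post_nominal below 0.013 m and height (world z) of ring_d between 0.06 and 0.127 m and angle between ring_d's own z axis and vertical below 0.12 rad) and contact force between the fingers and ring_d below 0.05 N and linear speed of ring_d below 0.02 m/s)) or (((horizontal distance between ring_b and post_nominal below 0.013 m and height (world z) of ring_b between 0.06 and 0.127 m and angle between ring_b's own z axis and vertical below 0.12 rad) and contact force between the fingers and ring_b below 0.05 N and linear speed of ring_b below 0.02 m/s) and ((horizontal distance between ring_c and post_nominal below 0.013 m and height (world z) of ring_c between 0.06 and 0.127 m and angle between ring_c's own z axis and vertical below 0.12 rad) and contact force between the fingers and ring_c below 0.05 N and linear speed of ring_c below 0.02 m/s)) or (((horizontal distance between ring_b and post_nominal below 0.013 m and height (world z) of ring_b between 0.06 and 0.127 m and angle between ring_b's own z axis and vertical below 0.12 rad) and contact force between the fingers and ring_b below 0.05 N and linear speed of ring_b below 0.02 m/s) and ((horizontal distance between ring_d and post_nominal below 0.013 m and height (world z) of ring_d between 0.06 and 0.127 m and angle between ring_d's own z axis and vertical below 0.12 rad) and contact force between the fingers and ring_d below 0.05 N and linear speed of ring_d below 0.02 m/s)) or (((horizontal distance between ring_c and post_nominal below 0.013 m and height (world z) of ring_c between 0.06 and 0.127 m and angle between ring_c's own z axis and vertical below 0.12 rad) and contact force between the fingers and ring_c below 0.05 N and linear speed of ring_c below 0.02 m/s) and ((horizontal distance between ring_d and post_nominal below 0.013 m and height (world z) of ring_d between 0.06 and 0.127 m and angle between ring_d's own z axis and vertical below 0.12 rad) and contact force between the fingers and ring_d below 0.05 N and linear speed of ring_d below 0.02 m/s)))), for 0.2 s.
At the end, for the whole second after the job is handed in: The needle rests at the target hand or past it: at most 0.07 rad short of it and at most 0.62 rad (little more than one ring) past it. Every ring either is threaded on the post, lying flat (within 0.12 rad), at rest and released, or lies within 30 mm of where it started ((((horizontal distance between ring_a and post_nominal below 0.013 m and height (world z) of ring_a between 0.06 and 0.127 m and angle between ring_a's own z axis and vertical below 0.12 rad) and contact force between the fingers and ring_a below 0.05 N and linear speed of ring_a below 0.02 m/s) or (distance of ring_a from where it was at the start of the episode below 0.03 m and linear speed of ring_a below 0.02 m/s)) and (((horizontal distance between ring_b and post_nominal below 0.013 m and height (world z) of ring_b between 0.06 and 0.127 m and angle between ring_b's own z axis and vertical below 0.12 rad) and contact force between the fingers and ring_b below 0.05 N and linear speed of ring_b below 0.02 m/s) or (distance of ring_b from where it was at the start of the episode below 0.03 m and linear speed of ring_b below 0.02 m/s)) and (((horizontal distance between ring_c and post_nominal below 0.013 m and height (world z) of ring_c between 0.06 and 0.127 m and angle between ring_c's own z axis and vertical below 0.12 rad) and contact force between the fingers and ring_c below 0.05 N and linear speed of ring_c below 0.02 m/s) or (distance of ring_c from where it was at the start of the episode below 0.03 m and linear speed of ring_c below 0.02 m/s)) and (((horizontal distance between ring_d and post_nominal below 0.013 m and height (world z) of ring_d between 0.06 and 0.127 m and angle between ring_d's own z axis and vertical below 0.12 rad) and contact force between the fingers and ring_d below 0.05 N and linear speed of ring_d below 0.02 m/s) or (distance of ring_d from where it was at the start of the episode below 0.03 m and linear speed of ring_d below 0.02 m/s)) and y of needle_tip in the frame of target_tip between -0.0279 and 0.0034 m and x of needle_tip in the frame of target_tip above -0.02 m and velocity of joint needle below 0.2 rad/s); the robot touches nothing.
It fails at once if the tray is pushed or dropped on until the needle goes beyond 2.5 rad (overload, 6 N) (value of joint needle above 2.5 rad).
It fails at once if a ring falls along the post (faster than 0.45 m/s, about a 10 mm drop) instead of being lowered on to the tray ((horizontal distance between ring_a and post_nominal below 0.02 m and height (world z) of ring_a below 0.15 m and linear speed of ring_a above 0.45 m/s) or (horizontal distance between ring_b and post_nominal below 0.02 m and height (world z) of ring_b below 0.15 m and linear speed of ring_b above 0.45 m/s) or (horizontal distance between ring_c and post_nominal below 0.02 m and height (world z) of ring_c below 0.15 m and linear speed of ring_c above 0.45 m/s) or (horizontal distance between ring_d and post_nominal below 0.02 m and height (world z) of ring_d below 0.15 m and linear speed of ring_d above 0.45 m/s)).
It fails at once if a bystander is shifted by more than 30 mm (distance of any of blank, flask_ring, jar, beaker, dish, slide_box from where it was at the start of the episode above 0.03 m).
It also fails if it takes over 72 s, if anything falls off the work surface, if the arm or the gripper's body presses on something with over 40 N, if the wrist force passes 120 N, or if a joint passes its speed limit or range.

### The arm

A 6-joint arm with a two-finger parallel gripper is mounted at the origin on the work surface. World frame = base frame: x ahead of the robot, y to its left, z up, the work surface at z = 0. Lengths are in m, angles in rad, forces in N, time in s.
With the tool pointing down it reaches from about 0.325 to 0.875 m from the base axis. Payload 4.4 kg.
Tool frame: the origin (TCP) lies midway between the tips of the shut fingers; the grasp point (between the pads) lies 19 mm behind it; z points along the fingers, y is the line along which they close (so a half turn about z gives the same grasp; the last joint's range is limited). The gripper opens to 85 mm and grips with 20 to 120 N. Pads are 22 mm wide; open, the fingers measure 114 mm over their backs; the gripper's body (76 mm by 85 mm) begins 54 mm behind the grasp point. The pads swing forward as they close: fully open they stand 13 mm farther back than shut.
Start: joints at [-0.15, 0.207, 1.542, -0, 1.393, -0.15], TCP at [0.575, -0, 0.231] pointing down, gripper open.
Joint ranges: [-2.73, 2.73], [-0.86, 2.22], [0.23, 2.46], [-1.11, 4.25], [0.08, 2.63], [-2.82, 2.82]. Speed limits (rad/s): [2.79, 2.79, 3.14, 3.14, 3.14, 3.14].

### API

Orientations are given as a 3x3 rotation matrix whose columns are the frame's x, y, z axes.
In Python, from plant import robot gives the robot as it stands. Calls block until the motion is done:
- robot.movep(position, orientation): joint-space move of the TCP to a pose.
- robot.servo_line(position, ori=None, rate=0.15): straight line of the TCP; ori=None keeps the orientation; rate is the mean speed in m/s.
- robot.movej(angles): joint-space move.
- robot.gripper_to(opening): opening from 0.0 (shut) to 1.0 (fully open); the grip force is fixed at half the most; returns when the fingers have stopped.
- robot.pause(seconds).
- robot.ik(position, orientation): joint angles nearest the present ones, or None.
- robot.snapshot(name): name is "scene" or "side" or "wrist"; returns a dict with "frame" (480x640x3 uint8, red, green, blue), "range_z" (480x640 float32, m along the optical axis (not along the pixel's ray), 0 where there is no reading), "camera_matrix" (3x3 intrinsics, pixels), "R" (3x3) and "t" (3): a world point X has camera coordinates R X + t; the wrist camera has in their place "T_tool_cam" (4x4, takes a point from camera to tool coordinates, whose origin is the TCP and whose axes are the flange's). Camera axes: x right, y down, z forward; pixel columns grow to the right and rows downward; lengths in m; the calibration is good to about 2 mm. A picture is of the moment at which its call begins: read the wrist's pose just before it.
A pose or a line that the arm cannot do raises robot.IKError and nothing moves.
- robot.close_job(): hands the job in; it is judged then, once.
Readings, each from a call of its own:
- robot.read_time_s(): time.
- robot.read_joints(): joint angles.
- robot.read_qvel(): joint speeds.
- robot.read_effort(): joint torques, N m.
- robot.read_ee_pos(): TCP position.
- robot.read_eef_rot(): TCP orientation.
- robot.read_force(): force on the tool from outside, world axes, zero at the start.
- robot.read_torque(): the same for the moment, N m.
- robot.read_opening(): opening from 0.0 (shut) to 1.0 (fully open).
- robot.read_grip_force(): force on a finger pad.
Only numpy, scipy, OpenCV 4.12 (cv2) and the standard library are available. Lean on these libraries where they do the work, as an engineer would, in place of code of your own. Each camera call takes 0.05 s, during which the arm holds its last target. There are 200 camera calls.

## Working session

There is one attempt and no reset: what is moved stays moved. The work goes in short steps, each a Python script; the robot and the scene stay as the last script left them, time stands still between calls to the robot, and variables do not carry over. Pictures are saved under pics/ and viewed, at most 10 in all, crops included, and the job is handed in when it is done.

```bash
ls; mkdir -p pics
python3 - <<'E'
from plant import robot
import cv2,numpy as np,pickle
ims=[]
for n in("scene","side"):
    s=robot.snapshot(n); pickle.dump(s,open(n+".pkl","wb"))
    cv2.imwrite(f"pics/{n}0.png",s["frame"][:,:,::-1])
    C=-s["R"].T@s["t"]; print(n,C,s["R"][2],s["camera_matrix"][0])
print(robot.read_time_s())
E
```

```text
pics
scene [1.04976378 0.52236778 1.11097614] [-0.39262358 -0.45443243 -0.79958607] [515.56368074   0.         314.13213385]
side [0.34009381 0.87932792 0.70086654] [ 0.19621824 -0.83582696 -0.51272965] [504.08992273   0.         323.44941557]
0.1
```

View pics/scene0.png

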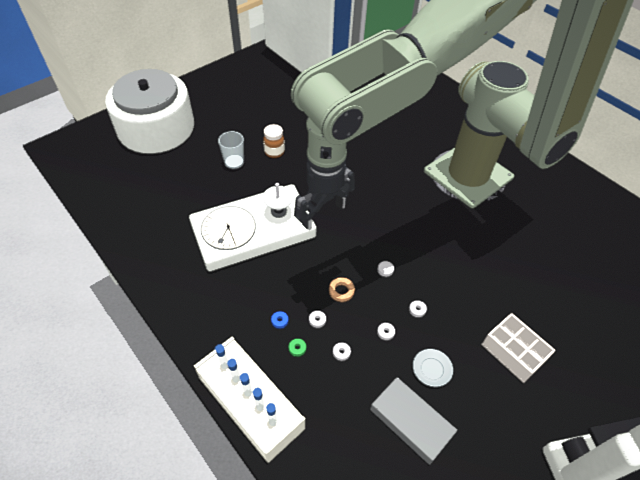

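View pics/side0.png

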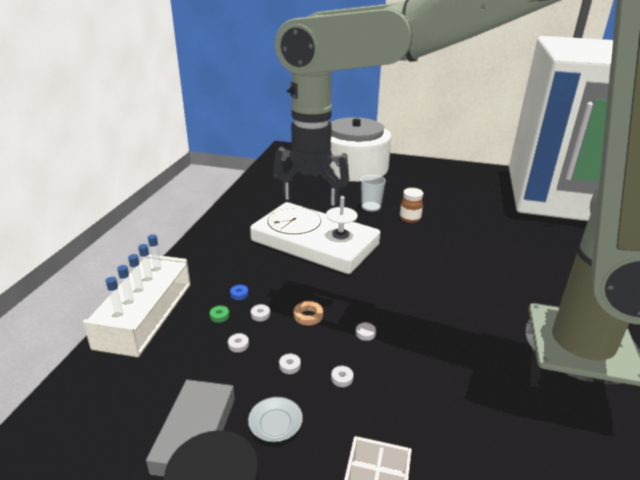

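The scene view shows four white rings at about (317,319), (341,351), (386,331) and (418,309). The blank is at (386,269), the cork ring at (342,289), and the scale's dial at (228,227) with its post at (278,190). In the side view the rings are at (260,312), (238,342), (290,363) and (342,376), and the post tip is at (342,198).

```bash
cat > h.py <<'E'
import cv2,numpy as np,pickle
def plane(s,uv,z):
    uv=np.atleast_2d(uv).astype(float);K=s["camera_matrix"];C=-s["R"].T@s["t"]
    d=(np.linalg.inv(K)@np.c_[uv,np.ones(len(uv))].T).T@s["R"]
    return C+d*((z-C[2])/d[:,2])[:,None]
def blob(s,seed,thr=120,r=22):
    f=s["frame"].astype(int);m=((f.min(2)>thr)*255).astype(np.uint8)
    cs,_=cv2.findContours(m,cv2.RETR_EXTERNAL,cv2.CHAIN_APPROX_NONE)
    return min(cs,key=lambda c:np.hypot(*(c[:,0].mean(0)-seed)))
E
python3 - <<'E'
from h import *
S={n:pickle.load(open(n+".pkl","rb")) for n in("scene","side")}
seeds={"scene":[(317,319),(341,351),(386,331),(418,309),(386,269)],"side":[(260,312),(238,342),(290,363),(342,376),(366,331)]}
for n,s in S.items():
    for q in seeds[n]:
        c=blob(s,q); h=np.zeros((480,640),np.uint8)
        (x,y),r=cv2.minEnclosingCircle(c); m=cv2.moments(c)
        ce=(m["m10"]/m["m00"],m["m01"]/m["m00"])
        d=int(ce[1]),int(ce[0]); print(n,q,np.round(ce,1),m["m00"],"r",round(r,1),plane(s,ce,.008)[0].round(4), "rz-centre z", )
    print("dial")
a=S["scene"]["frame"][170:280,180:330];b=S["side"]["frame"][180:280,240:390]
im=np.vstack([cv2.resize(a,None,fx=3.6,fy=3.6,interpolation=2)[:,:,::-1]])
im2=cv2.resize(b,None,fx=3.6,fy=3.6,interpolation=2)[:,:,::-1]
w=np.zeros((600,800,3),np.uint8)
w[:290*1,:400]=cv2.resize(a,(400,293),interpolation=2)[:290,:,::-1]
w=np.hstack([cv2.resize(a,(400,293),interpolation=2),cv2.resize(b,(400,293),interpolation=2)])[:,:,::-1]
cv2.imwrite("pics/crop.png",w)
# triangulate post tip guess
import itertools
def tri(p,q):
    A=[];
    for s,u in((S["scene"],p),(S["side"],q)):
        P=s["camera_matrix"]@np.c_[s["R"],s["t"]];A.append(P)
    X=cv2.triangulatePoints(A[0],A[1],np.array(p,float),np.array(q,float))[:,0];return X[:3]/X[3]
print("tip",tri((278,185),(342,198)),"dialc",tri((228,227),(294,221)))
E
```

```text
scene (317, 319) [317.  318.7] 210.5 r 8.8 [0.6594 0.0886 0.008 ] rz-centre z
scene (341, 351) [341.3 350.9] 236.5 r 9.2 [0.6693 0.1873 0.008 ] rz-centre z
scene (386, 331) [385.9 330.8] 218.5 r 8.9 [0.5543 0.2159 0.008 ] rz-centre z
scene (418, 309) [417.7 308.1] 206.5 r 8.8 [0.4516 0.2215 0.008 ] rz-centre z
scene (386, 269) [385.5 268.3] 172.5 r 7.9 [0.4311 0.089  0.008 ] rz-centre z
dial
side (260, 312) [260. 312.] 235.0 r 9.6 [0.6615 0.089  0.008 ] rz-centre z
side (238, 342) [237.9 342. ] 287.5 r 10.5 [0.6716 0.1879 0.008 ] rz-centre z
side (290, 363) [289.5 363. ] 325.5 r 11.0 [0.5561 0.2164 0.008 ] rz-centre z
side (342, 376) [341.9 375.7] 350.5 r 11.3 [0.4537 0.2221 0.008 ] rz-centre z
side (366, 331) [365.3 331.2] 238.5 r 9.6 [0.4327 0.0906 0.008 ] rz-centre z
dial
tip [ 0.54917435 -0.19993765  0.15756913] dialc [ 0.68420134 -0.24417858  0.05056517]
```

View pics/crop.png

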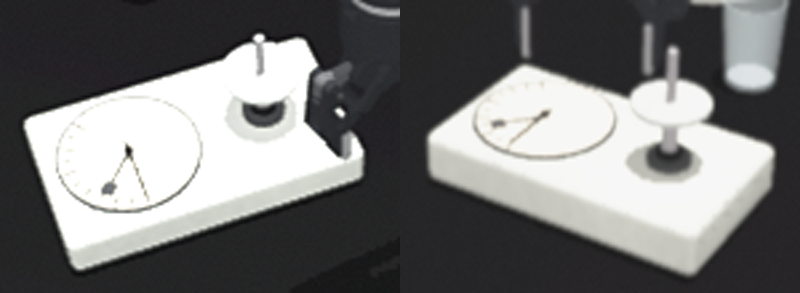

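The crop shows the dial centre at scene (228,226), the needle end at (236,246), the target square at (221,240.5) and the post tip at (277,183.5) (side view (342.4,198.4)). I'll go to the post and then to a ring with the wrist camera.

```bash
cat >> h.py <<'E'
def down(yaw): # yaw = world direction of tool y
    y=np.array([np.cos(yaw),np.sin(yaw),0]);z=np.array([0,0,-1.]);return np.c_[np.cross(y,z),y,z]
def wsnap(robot):
    p=np.array(robot.read_ee_pos());R=np.array(robot.read_eef_rot());s=robot.snapshot("wrist")
    T=s["T_tool_cam"];Rc=R@T[:3,:3];C=p+R@T[:3,3];s["R"]=Rc.T;s["t"]=-Rc.T@C;s["p"]=p;s["Rt"]=R;return s
E
python3 - <<'E'
from h import *
from plant import robot
S={n:pickle.load(open(n+".pkl","rb")) for n in("scene","side")}
for nm,uv in dict(jar=(274,152),beaker=(234,163),blue=(280,320),green=(297,348),cork=(342,290),dish=(433,370)).items(): print(nm,plane(S["scene"],uv,.01)[0].round(3))
print("tip",plane(S["scene"],(277.1,183.5),.158),plane(S["side"],(342.4,198.4),.158))
d=plane(S["scene"],[(228,226.3),(235.9,245.8),(220.9,240.5)],.055)[:,:2]
print(d,[np.hypot(*(x-d[0])) for x in d[1:]],[np.arctan2(*(x-d[0])[::-1]) for x in d[1:]])
print(robot.read_eef_rot(),robot.read_force())
# scale x direction yaw ~ -0.31 ; close along +0.2?
for yaw in(-.31,np.pi/2-.31,0,np.pi/2):
    print(yaw,robot.ik([.549,-.2,.3],down(yaw)),robot.ik([.555,.216,.02],down(yaw)),robot.ik([.4527,.2218,.02],down(yaw)))
yaw=np.pi/2-.31
t0=robot.read_time_s()
robot.movep([.549,-.200,.26],down(yaw));t1=robot.read_time_s()
robot.pause(.2);s=wsnap(robot);pickle.dump(s,open("w1.pkl","wb"));f1=robot.read_force()
robot.movep([.555,.216,.13],down(yaw));robot.pause(.2);s2=wsnap(robot);pickle.dump(s2,open("w2.pkl","wb"))
print(t1-t0,robot.read_time_s(),f1,robot.read_force(),s["T_tool_cam"])
cv2.imwrite("pics/w12.png",np.hstack([cv2.resize(x["frame"],(400,300)) for x in(s,s2)])[:,:,::-1])
E
```

```text
jar [ 0.398 -0.428  0.01 ]
beaker [ 0.519 -0.465  0.01 ]
blue [0.731 0.036 0.01 ]
green [0.744 0.118 0.01 ]
cork [0.561 0.068 0.01 ]
dish [0.541 0.353 0.01 ]
tip [[ 0.54766833 -0.20546364  0.158     ]] [[ 0.54778117 -0.19644423  0.158     ]]
[[ 0.68333544 -0.24419444]
 [ 0.7029201  -0.1797443 ]
 [ 0.72297038 -0.2174135 ]] [np.float64(0.06736007360706703), np.float64(0.04783458664882276)] [np.float64(1.2757901138014267), np.float64(0.5942237272727517)]
[[-6.82910293e-05  9.99997823e-01 -2.08532180e-03]
 [ 9.99999939e-01  6.90073034e-05  3.43413679e-04]
 [ 3.43556834e-04 -2.08529822e-03 -9.99997767e-01]] [-0.17479012  0.32652181  0.62390669]
-0.31 [-4.97424483e-01  1.82327420e-01  1.42878112e+00 -4.44089210e-16
  1.53048411e+00 -1.87424483e-01] [ 2.25902002e-01  4.97781379e-01  1.63670651e+00 -4.44089210e-16
  1.00710477e+00  5.35902002e-01] [ 2.83737736e-01  3.44038914e-01  1.87024985e+00 -4.44089210e-16
  9.27303887e-01  5.93737736e-01]
1.2607963267948965 [-4.97424483e-01  1.82327420e-01  1.42878112e+00 -4.44089210e-16
  1.53048411e+00 -1.75822081e+00] [ 2.25902002e-01  4.97781379e-0
[... 440 characters left out ...]
3887e-01  2.83737736e-01]
1.5707963267948966 [-4.97424483e-01  1.82327420e-01  1.42878112e+00 -4.44089210e-16
  1.53048411e+00 -2.06822081e+00] [ 2.25902002e-01  4.97781379e-01  1.63670651e+00 -4.44089210e-16
  1.00710477e+00 -1.34489433e+00] [ 2.83737736e-01  3.44038914e-01  1.87024985e+00 -4.44089210e-16
  9.27303887e-01 -1.28705859e+00]
1.4333 3.6333 [-0.16566727 -0.85527785 -0.03445316] [ 0.52702204 -0.07520904 -0.18692688] [[ 8.57305585e-05 -9.45779656e-01 -3.24808922e-01  8.44771406e-02]
 [ 9.99999983e-01  2.87707907e-05  1.80166629e-04 -8.81808097e-06]
 [-1.61052923e-04 -3.24808932e-01  9.45779642e-01 -1.42476580e-01]
 [ 0.00000000e+00  0.00000000e+00  0.00000000e+00  1.00000000e+00]]
```

View pics/w12.png

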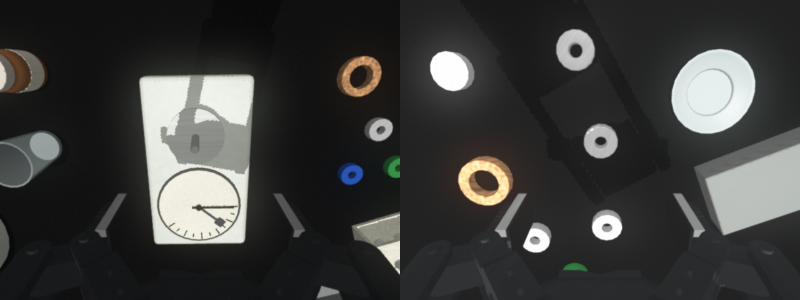

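The wrist view shows the scale with its dial at (199,207) in the half-scale picture, needle to the right, target at (220,222) and the post stub at (195,145). The first ring is at (600-400,141). I'll measure closely.

Run:
```python
from h import *
a=pickle.load(open("w1.pkl","rb"));b=pickle.load(open("w2.pkl","rb"))
P=lambda s,u,z:plane(s,u,z)[:,:2].round(4)
k=1.6
d=plane(a,np.array([(199,207),(237,206),(220,222)])*k,.055)[:,:2]
th=[np.arctan2(*(x-d[0])[::-1]) for x in d[1:]];print("target",th,th[0]-th[1],[np.hypot(*(x-d[0])) for x in d[1:]])
# ring contours in wrist view
for q in[(320,226),(281,79),(331,360),(219,380)]:
    c=blob(b,q,60); e=cv2.fitEllipse(c);m=cv2.moments(c)
    w=plane(b,c[:,0],.007); ce=(m["m10"]/m["m00"],m["m01"]/m["m00"])
    print(q,np.round(ce,1),m["m00"],P(b,ce,.007),"range",b["range_z"][q[1]-12,q[0]])
w=[]
w.append(cv2.resize(a["frame"][160:280,250:370],(400,400),interpolation=cv2.INTER_CUBIC))
w.append(cv2.resize(b["frame"][190:262,284:356],(400,400),interpolation=cv2.INTER_CUBIC))
im=np.clip(np.hstack(w).astype(float)*1.5,0,255).astype(np.uint8)
cv2.imwrite("pics/c2.png",im[:,:,::-1])
K=a["camera_matrix"]
def pr(X): x=K@(a["R"]@np.array(X)+a["t"]);return x[:2]/x[2]
print("expected tip px",pr([.5477,-.200,.158]),"foot",pr([.5477,-.2,.11]))
```

```text
target [np.float64(1.2918011086767933), np.float64(0.5698159083037758)] 0.7219852003730175 [np.float64(0.06494868579810578), np.float64(0.047763897616822544)]
(320, 226) [320.7 225.3] 2442.0 [[0.555  0.2163]] range 0.26688978
(281, 79) [280.3  79.6] 3315.5 [[0.4519 0.2217]] range 0.2383282
(331, 360) [330.6 359.8] 1973.5 [[0.6708 0.1879]] range 0.305167
(219, 380) [220.2 381.2] 1615.0 [[0.6625 0.0908]] range 0.30990255
expected tip px [318.04927743 234.71450322] foot [318.24704301 215.52613724]
```

View pics/c2.png

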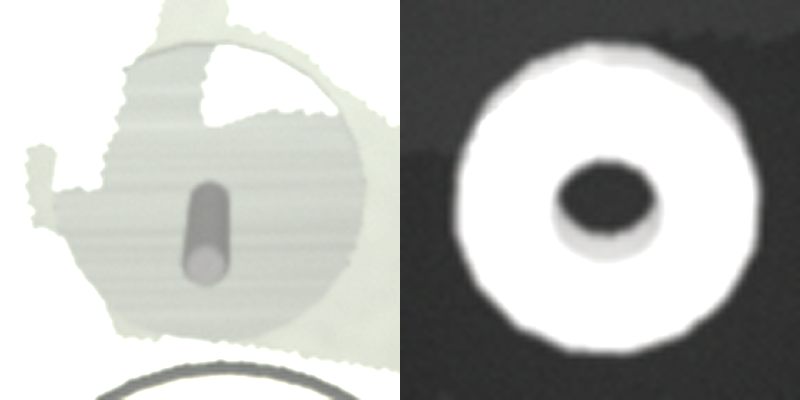

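The post tip is sharp at crop (206,264), which is about pixel (311.8,239.2), and the ring hole is centred at about (321.6,228). The target is about 0.70 rad, so two rings should do. I'll grasp the first one and look at it in hand over the scale.

```bash
cat >> h.py <<'E'
YAW=np.pi/2-.31
def pick(robot,xy,zg=.002):
    R=down(YAW);robot.gripper_to(.68)
    robot.movep([*xy,.06],R);robot.servo_line([*xy,zg],rate=.08);robot.gripper_to(0.)
    print("grip",robot.read_opening(),robot.read_grip_force(),robot.read_ee_pos())
    robot.servo_line([*xy,.06],rate=.12)
E
python3 - <<'E'
from h import *
from plant import robot
a=pickle.load(open("w1.pkl","rb"));b=pickle.load(open("w2.pkl","rb"))
tip=plane(a,(311.8,239.2),.158)[0];ring=plane(b,(321.6,228),.014)[0]
print("tip",tip,"ring",ring,"foot",plane(a,(250+209*.3,160+190*.3),.110)[0])
pick(robot,ring[:2])
robot.movep([tip[0],tip[1],.26],down(YAW));robot.pause(.15)
s=wsnap(robot);pickle.dump(s,open("w3.pkl","wb"));print(robot.read_time_s(),s["p"],robot.read_force())
for n in("scene","side"):
    q=robot.snapshot(n);pickle.dump(q,open(n+"3.pkl","wb"))
cv2.imwrite("pics/w3.png",s["frame"][:,:,::-1])
E
```

```text
tip [ 0.54949777 -0.20509874  0.158     ] ring [0.55505708 0.21694816 0.014     ] foot [ 0.54751286 -0.20464612  0.11      ]
grip 0.43171290225520875 59.57798235118389 [0.5559089  0.2171008  0.00333194]
8.1583 [ 0.54956975 -0.20392015  0.25924569] [ 0.58183118 -0.00288839 -1.40854334]
```

View pics/w3.png

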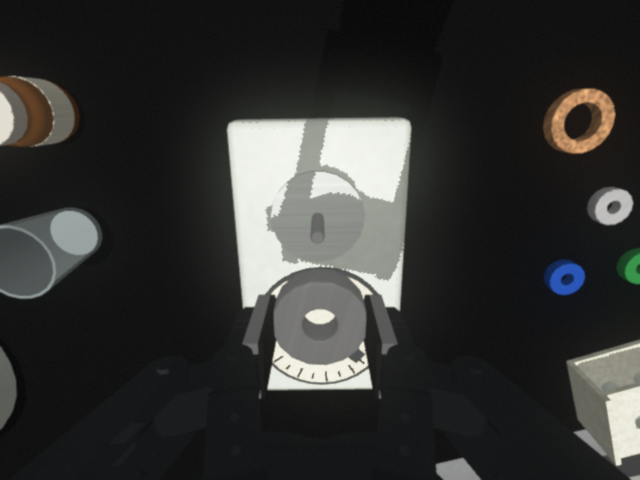

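The ring hangs level in the pads at (320,315), with the hole at about (320,318) and the post tip at about (317,238). One close crop will give its offset in hand.

Run:
```python
from h import *
a=pickle.load(open("w3.pkl","rb"))
w=[cv2.resize(a["frame"][265:365,270:370],(400,400),interpolation=2),cv2.resize(a["frame"][200:250,292:342],(400,400),interpolation=2)]
cv2.imwrite("pics/c3.png",np.clip(np.hstack(w)*1.4,0,255).astype(np.uint8)[:,:,::-1])
```

```text
(no output)
```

View pics/c3.png

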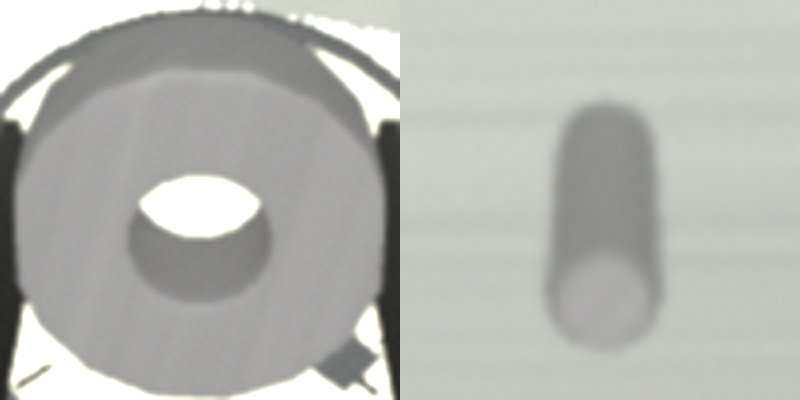

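The hole's top rim is centred at about (320.0,324.1) and the post tip's flat at about (317.4,237.5). I'll compute the offset, lower in steps, and watch the tray with force and the wrist picture.

Run:
```python
from h import *
from plant import robot
a=pickle.load(open("w3.pkl","rb"));p=a["p"]
tip=plane(a,(317.4,237.5),.158)[0];rg=plane(a,(320.0,324.1),p[2]+.0107)[0]
off=(rg-p)[:2];print("tip",tip,"ring",rg,"off",off, "in tool",a["Rt"][:,:2].T@np.r_[off,0])
goal=tip[:2]-off;print("goal",goal,"current",p)
def go(x,y,z,rate=.1):
    global cmd
    robot.servo_line([x,y,z],rate=rate);robot.pause(.1)
    e=np.array(robot.read_ee_pos());return e
e=go(*goal,.18);err=goal-e[:2];print("err",err)
g2=goal+err
e=go(*g2,.170);print(e,robot.read_force(),"ring under z",e[2]-.0033)
s=wsnap(robot);f=[robot.read_force()[2]]
for z in(.162,.156,.152):
    e=go(*g2,z,.04);f.append(robot.read_force()[2]);print(e)
print(f,robot.read_time_s())
s=wsnap(robot);pickle.dump(s,open("w4.pkl","wb"))
sc=robot.snapshot("scene");pickle.dump(sc,open("scene4.pkl","wb"));sd=robot.snapshot("side");pickle.dump(sd,open("side4.pkl","wb"))
w=np.hstack([s["frame"][200:480,200:440],sc["frame"][130:270,190:310].repeat(2,0).repeat(2,1),sd["frame"][130:270,260:380].repeat(2,0).repeat(2,1)])
cv2.imwrite("pics/c4.png",w[:,:,::-1])
```

```text
tip [ 0.54964658 -0.20535455  0.158     ] ring [ 0.54821933 -0.20325211  0.26994569] off [-0.00135042  0.00066805] in tool [0.00148947 0.00022676]
goal [ 0.550997  -0.2060226] current [ 0.54956975 -0.20392015  0.25924569]
err [-0.00075396  0.00040278]
[ 0.55030608 -0.20561119  0.1701925 ] [ 0.10195994  0.50867154 -0.9959622 ] ring under z 0.16689249673327866
[ 0.55023349 -0.20560707  0.16191451]
[ 0.55022627 -0.20559853  0.15590792]
[ 0.55019262 -0.20559072  0.15190319]
[np.float64(-1.138590057860783), np.float64(-1.0083558280343334), np.float64(-0.7376572600913435), np.float64(-0.8696676128606582)] 10.9083
```

View pics/c4.png

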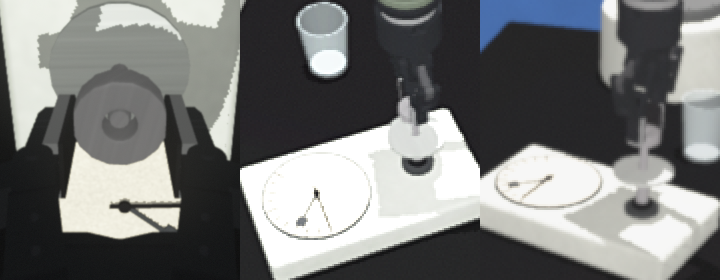

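The post tip shows inside the ring's hole at (119,118) of the wrist crop, and the needle is still at zero, so it is threaded. Next I'll lower it to the loaded height, release, retreat and check.

Run:
```python
from h import *
from plant import robot
e=np.array(robot.read_ee_pos());xy=e[:2]
tgt=np.array([.5510,-.2060])
xy=tgt+np.array([-.00075,.0004])
for z in(.130,.112,.1055):
    robot.servo_line([*xy,z],rate=.05);print(robot.read_ee_pos(),robot.read_force()[2])
robot.pause(.2);robot.gripper_to(.68);robot.pause(.3)
robot.servo_line([*xy,.20],rate=.12);robot.movep([.549,-.2,.26],down(YAW));robot.pause(.2)
s=wsnap(robot);pickle.dump(s,open("w5.pkl","wb"));print(robot.read_time_s())
cv2.imwrite("pics/c5.png",s["frame"][120:420,180:460].repeat(2,0).repeat(2,1)[:600,:,::-1])
```

```text
[ 0.55007815 -0.20551051  0.12958895] -1.7526745359532359
[ 0.54987946 -0.20543037  0.1114983 ] -0.4915413792101421
[ 0.55022285 -0.20560612  0.1053823 ] -0.14470661293569695
14.8167
```

View pics/c5.png

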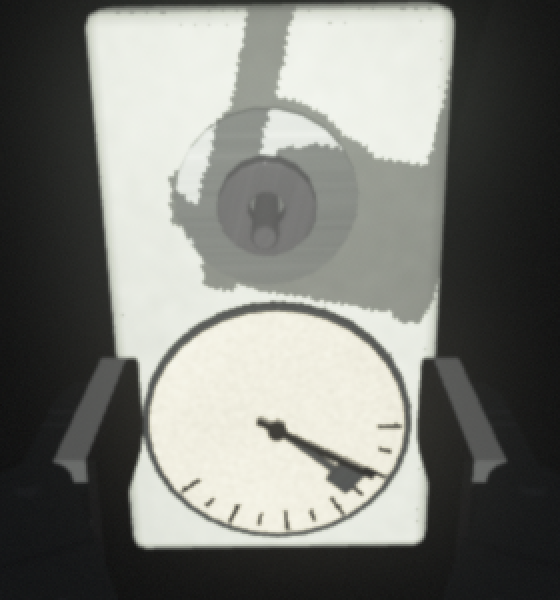

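Ring 1 lies flat on the tray (267,205) with the post through it. The needle is at about 0.5 rad, just short of the target square at (345,477). For ring 2 I'll find the hole in hand from the range image, validating the method on the earlier picture first.

```bash
cat >> h.py <<'E'
def hole(s,ztop):
    rz=s["range_z"];v,u=np.mgrid[:480,:640];K=s["camera_matrix"]
    X=np.stack([(u-K[0,2])/K[0,0]*rz,(v-K[1,2])/K[1,1]*rz,rz],-1)
    W=(X-s["t"])@s["R"]
    m=((abs(W[...,2]-ztop)<.004)&(np.hypot(*(W[...,:2]-s["p"][:2]).transpose(2,0,1))<.03)&(rz>0)).astype(np.uint8)
    cs,h=cv2.findContours(m,cv2.RETR_CCOMP,cv2.CHAIN_APPROX_NONE)
    c=max([c for c,q in zip(cs,h[0]) if q[3]>=0],key=cv2.contourArea)
    print("hole area",cv2.contourArea(c),"zmed",np.median(W[...,2][m>0]))
    return np.array(cv2.fitEllipse(c)[0]),c
E
python3 - <<'E'
from h import *
from plant import robot
a=pickle.load(open("w3.pkl","rb"));px,c=hole(a,a["p"][2]+.0107);print(px,cv2.boundingRect(c))
pick(robot,(.4522,.2221))
robot.movep([.5495,-.205,.26],down(YAW));robot.pause(.15)
s=wsnap(robot);pickle.dump(s,open("w6.pkl","wb"));px,c=hole(s,s["p"][2]+.0107);print(px,cv2.boundingRect(c),s["p"],robot.read_time_s())
E
```

```text
hole area 710.0 zmed 0.26970174702703453
[319.54888916 321.78329468] (302, 308, 36, 29)
grip 0.431536256298616 60.697736917063594 [0.45322008 0.22244782 0.00311696]
hole area 706.0 zmed 0.26996045358507864
[319.36483765 323.07199097] (302, 310, 36, 29) [ 0.54945637 -0.20369999  0.25928352] 20.5583
```

Run:
```python
from h import *
from plant import robot
s=pickle.load(open("w6.pkl","rb"));p=s["p"]
rg=plane(s,(319.8,325.4),p[2]+.0109)[0];off=(rg-p)[:2];print("off",off)
goal=np.array([.54965,-.20535])-off;g=goal+[-.0007,.0004]
def go(z,r):
    robot.servo_line([*g,z],rate=r);robot.pause(.1);return np.array(robot.read_ee_pos())
e=go(.165,.1);print(goal-e[:2]);g=g+(goal-e[:2])
e=go(.154,.05);e=go(.142,.04);print(goal-e[:2],e)
q=wsnap(robot);pickle.dump(q,open("w7.pkl","wb"))
rz=q["range_z"];v,u=np.mgrid[:480,:640];K=q["camera_matrix"]
W=(np.stack([(u-K[0,2])/K[0,0]*rz,(v-K[1,2])/K[1,1]*rz,rz],-1)-q["t"])@q["R"]
c=goal+off
for n,rr in(("tip",(0,.0035)),("ring",(.010,.018))):
    d=np.hypot(W[...,0]-c[0],W[...,1]-c[1]);m=(d>=rr[0])&(d<rr[1])&(W[...,2]>.13)&(W[...,2]<.17)
    print(n,m.sum(),np.percentile(W[...,2][m],[10,50,90]) if m.any() else None)
print(robot.read_force(),robot.read_time_s())
np.save("g.npy",g)
w=np.hstack([q["frame"][240:440,200:440].repeat(2,0).repeat(2,1)])
cv2.imwrite("pics/c7.png",w[:,:,::-1])
```

```text
off [-0.00092121  0.00044614]
[-3.82353620e-06 -3.85305859e-05]
[ 0.0006302  -0.00032677] [ 0.54994101 -0.20546936  0.142021  ]
tip 195 [0.14910457 0.14973219 0.15051187]
ring 3739 [0.15210805 0.15282994 0.15352942]
[ 0.42089292 -0.41779937 -1.2760952 ] 22.825
```

The tip shows at 149.7 mm inside the hole, so the tray is not pressed and the ring is threaded. I'll lower it and release.

Run:
```python
from h import *
from plant import robot
g=np.load("g.npy")
for z in(.122,.1115):
    robot.servo_line([*g,z],rate=.05);print(robot.read_ee_pos(),robot.read_force()[2])
robot.pause(.2);robot.gripper_to(.68);robot.pause(.3)
robot.servo_line([*g,.20],rate=.12);robot.movep([.549,-.2,.26],down(YAW));robot.pause(.4)
s=wsnap(robot);pickle.dump(s,open("w8.pkl","wb"));print(robot.read_time_s())
cv2.imwrite("pics/c8.png",s["frame"][120:420,180:460].repeat(2,0).repeat(2,1)[:600,:,::-1])
```

```text
[ 0.54959241 -0.20527502  0.12145177] -1.0745239915548364
[ 0.54954865 -0.20527811  0.11117615] -0.23106569831579166
26.2667
```

View pics/c8.png

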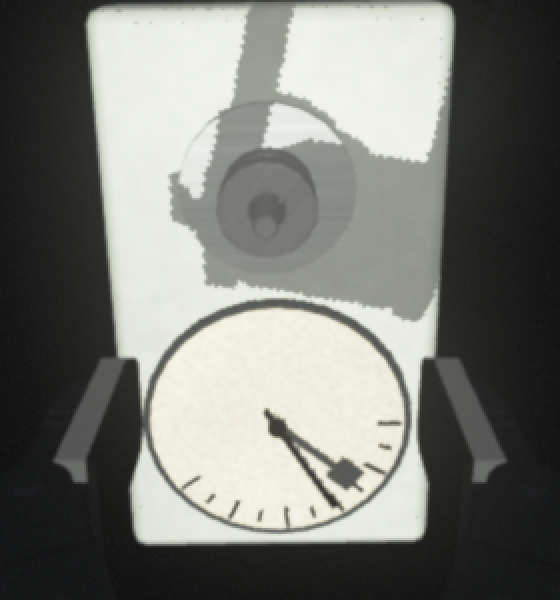

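Both rings are stacked flat on the post at (267,205). The needle end at (337,506) is at about 1.0 rad, past the target square at (345,473) by less than one ring. I'm handing it in.

```bash
python3 -c "
from plant import robot
print(robot.close_job())"
```

```text
the job is handed in; nothing more can be done
None
```

I threaded two rings flat onto the scale's post, which brought the needle to about 1.0 rad, past the target hand at about 0.7 rad; the spare rings were left alone and the job was handed in at about 26 s (no verdict was returned).

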